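# Centre the bowl on the kitchen scale and zero it touch-free

### The arm

A 6-joint arm with a two-finger parallel gripper is mounted at the origin on the work surface. World frame = base frame: x ahead of the robot, y to its left, z up, the work surface at z = 0. Lengths are in m, angles in rad, forces in N, time in s.
With the tool pointing down it reaches from about 0.35 to 0.975 m from the base axis. Payload 4.9 kg.
Tool frame: the origin (TCP) lies between the finger pads, 19 mm behind the fingertips; this is the grasp point; z points along the fingers, y is the line along which they close (so a half turn about z gives the same grasp; the last joint's range is limited). The gripper opens to 85 mm and grips with 20 to 120 N. Pads are 22 mm wide; open, the fingers measure 114 mm over their backs; the gripper's body (76 mm by 85 mm) begins 54 mm behind the grasp point. The pads swing forward as they close: fully open they stand 13 mm farther back than shut.
Start: joints at [-1.344, 0.053, 1.613, -0, 1.476, -0.119], TCP at [0.212, -0.588, 0.25] pointing down, gripper open.
Joint ranges: [-3.01, 3.01], [-1.01, 2.22], [0.06, 2.58], [-1.02, 4.17], [0.09, 2.62], [-3.14, 3.14]. Speed limits (rad/s): [2.57, 2.57, 3.14, 3.14, 3.14, 3.14].

### API

Orientations are given as a rotation vector (axis times angle).
In Python, from station import ctrl gives the robot as it stands. The module is installed in compiled form; this text tells all that it offers.
- The arm moves only by the tool jog_arm, never from a script. Its argument "steps" is a list of rows, each an object with "delta_rot": the turn, a rotation vector about the tool's x, y, z in degrees, a list of three; "linear": the shift along the tool's x, y, z in m, a list of three; "grip": the finger opening in m, from 0 to 0.0854. In form: [{"delta_rot": [rx, ry, rz], "linear": [x, y, z], "grip": grip}, ...]. A call has 1 to 10 rows; each row shifts and turns the commanded pose from where the row before left it, along the tool's axes as they then stand; what a row does not reach is not made up. A row lasts 1/10 s, in which the tool goes at most 50 mm and 8.59 degrees, less where a joint would pass 70% of its speed; a pose out of reach is approached as far as the arm can. A call with a gripper value outside its range is refused whole. The fingers move at their own pace and stop on an object; "newtons" is the grip in N (left out, the last holds). Time passes only in rows, so rows that do not move let the fingers close. It gives the time, the measured TCP pose, the force, the opening and the grip force at its end, in the units of the state.
- ctrl.get_obs(): the state, without advancing time (a new reading comes with each control period).
- ctrl.get_image(name): name is "scene" or "top" or "wrist"; returns (picture, depth): 400x640x3 uint8, red, green, blue; 400x640 float32, m along the optical axis (not along the pixel's ray), 0 where there is no reading.
- ctrl.camera_info(name): a dict with "camera_matrix" (3x3 intrinsics, pixels), "distortion" ([k1, k2, p1, p2, k3] as OpenCV has them; the pictures are not rectified), "R" (3x3) and "t" (3): a world point X has camera coordinates R X + t; the wrist camera has in their place "T_tool_cam" (4x4, takes a point from camera to tool coordinates, whose origin is the TCP and whose axes are the flange's). Camera axes: x right, y down, z forward; pixel columns grow to the right and rows downward; lengths in m; the calibration is good to about 2 mm. A picture is of the moment at which its call begins: read the wrist's pose just before it. camera_info takes no time and is no camera call.
- ctrl.finish_job(): hands the job in; it is judged then, once.
The state is a dict: "t": time; "q": joint angles; "dq": joint speeds; "effort": joint torques, N m; "tool_pos": TCP position; "tool_rot": TCP orientation; "contact_force": force on the tool from outside, world axes, zero at the start; "wrist_torque": the same for the moment, N m; "opening": finger opening in m; "grip_force": force on a finger pad.
Only numpy, scipy, OpenCV 4.12 (cv2) and the standard library are available. Lean on these libraries where they do the work, as an engineer would, in place of code of your own. Each camera call takes 0.05 s, during which the arm holds its last target. There are 200 camera calls.

### The job

Zero the kitchen scale with the bowl on it: gently nudge the white bowl with the fingertips, without gripping or lifting it, until it stands in the middle of the round steel pan, and take the hand off it. Then point straight down at the round black sensor eye, fingertips two or three centimetres above it, and stay there for two seconds. Never touch the scale or its eyes, do not bring the fingers low over the bar-shaped eye, and leave the other kitchen things where they are.

Things in the scene. Friction and masses are not known exactly. Their poses are not given: they have to be found in the camera images.
- scale: kitchen scale, fixed on the worktop: flat white body 250 (along its x) x 200 (along its y) x 22 high, reaching from x = -150 to +100 and y = -100 to +100 about its origin, with a round steel pan of diameter 190 whose top is 28 above the worktop. Origin on the worktop under the pan's centre; z up; its -x side, the control strip with the two eyes, faces roughly the robot.
- pan_centre (a point): centre of the steel pan's top face, 28 above the worktop; axes as the scale's
- round_eye: the zero sensor: round black flat eye, diameter 24, standing 4 proud of the control strip, 122 in front (-x) of the pan's centre and 60 to its left or right (either end of the strip); a flat green display window lies between the eyes. Origin at the centre of its underside, 22 above the worktop; z up
- bar_eye: the unit sensor: bar-shaped black eye 9 x 38 (long side along the scale's y), 4 high, at the other end of the strip. Origin at the centre of its underside, 22 above the worktop
- bowl: white ceramic bowl, round, open on top, 100 wide at the rim and 88 at the foot, 55 high, walls 5, steep; 0.28 to 0.56 kg, slides on the pan. It stands on the pan 40 to 75 off its centre. Origin at the centre of its underside; z up
- ramekin: bystander: small white ceramic dish, 64 wide, 38 high (mm). Origin at its underside
- tumbler: bystander: drinking glass, 60 wide, 95 high (mm). Origin at its underside
- spoon: bystander: wooden spoon lying flat, 200 long, about 20 high at most; its origin is mid-length (mm). Origin at its underside
- mug: bystander: white mug with a side handle, 80 wide, 90 high (mm). Origin at its underside
- jar: bystander: glass jar with steel cap, 70 wide, 100 high (mm). Origin at its underside
- mill: bystander: wooden pepper mill, 52 wide, 160 high (mm). Origin at its underside
- soap_pump: bystander: grey soap bottle with a steel pump and spout, 72 wide, 173 high (mm). Origin at its underside
There are look-alikes about, which are no part of the job. What is shaped like the bowl but red is not meant.

How it is judged:
On the way, in this order (a step that is already met when the one before it is completed fails the run):
1. the bowl stands at rest within 15 mm of the pan's centre, hand off it (horizontal distance between bowl and pan_centre below 0.015 m and linear speed of bowl below 0.01 m/s and angle between bowl's own z axis and vertical below 0.06 rad and z of bowl in the frame of pan_centre between -0.005 and 0.005 m and contact force between the fingers and bowl below 0.1 N), for 0.2 s.
2. with the bowl so, the tool point dwells 1.5 s over the round eye: within 20 mm of it sideways and 15 to 80 mm above its underside (horizontal distance between the grasp point and round_eye below 0.02 m and z of the grasp point in the frame of round_eye between 0.015 and 0.08 m and horizontal distance between bowl and pan_centre below 0.015 m and linear speed of bowl below 0.01 m/s and angle between bowl's own z axis and vertical below 0.06 rad and z of bowl in the frame of pan_centre between -0.005 and 0.005 m), for 1.5 s.
At the end, for the whole second after the job is handed in: The bowl stands upright and at rest on the pan within 15 mm of its centre; the dwell over the round eye came after it was centred (all of step 1); the robot touches nothing.
It fails at once if the robot touches the scale or an eye (over 0.5 N) (contact force between any of the fingers, the arm and scale above 0.5 N or contact force between any of the fingers, the arm and round_eye above 0.5 N or contact force between any of the fingers, the arm and bar_eye above 0.5 N).
It fails at once if the bowl is lifted, tipped or pushed off the pan (10 mm up or down, 0.25 rad) (z of bowl in the frame of pan_centre above 0.01 m or z of bowl in the frame of pan_centre below -0.01 m or angle between bowl's own z axis and vertical above 0.25 rad).
It fails at once if the bowl is gripped or shoved hard (over 18 N) (contact force between the fingers and bowl above 18 N).
It fails at once if the tool point comes low over the bar eye (within 18 mm sideways, under 50 mm above) (horizontal distance between the grasp point and bar_eye below 0.018 m and z of the grasp point in the frame of bar_eye below 0.05 m).
It fails at once if another kitchen thing is moved by more than 15 mm (distance of any of ramekin, tumbler, spoon, mug, jar, mill, soap_pump from where it was at the start of the episode above 0.015 m).
It also fails if it takes over 51 s, if anything falls off the work surface, if the arm or the gripper's body presses on something with over 40 N, if the wrist force passes 120 N, or if a joint passes its speed limit or range.

## Working session

There is one attempt and no reset: what is moved stays moved. The work goes in short steps, Python scripts to look and compute and a tool call to move; the robot and the scene stay as the last step left them, time stands still between calls to the robot, and variables do not carry over. Pictures are saved under pics/ and viewed, at most 10 in all, crops included, and the job is handed in when it is done.

Besides the shell and the picture viewer there is one more tool, called after "Emit:" as name([rows], argument=value, ...), one row to a line, values as JSON. jog_arm: Moves the arm, as the interface text tells. Its arguments: {"type":"object","properties":{"steps":{"type":"array"},"newtons":{"type":"number"}},"required":["steps"]}

```bash
mkdir -p pics; cat > h.py <<'E'
import numpy as np, cv2
from station import ctrl
def ray(name,uv,z,obs=None):
    ci=ctrl.camera_info(name);K=np.array(ci["camera_matrix"]);d=np.array(ci["distortion"])
    p=cv2.undistortPoints(np.array(uv,float).reshape(-1,1,2),K,d).reshape(-1,2)
    r=np.c_[p,np.ones(len(p))]
    if name=="wrist":
        T=np.array(ci["T_tool_cam"]);W=np.eye(4);W[:3,:3]=cv2.Rodrigues(np.array(obs["tool_rot"],float))[0];W[:3,3]=obs["tool_pos"]
        M=W@T;R=M[:3,:3];c=M[:3,3]
    else:
        R=np.array(ci["R"]).T;c=-R@np.array(ci["t"])
    D=r@R.T
    return c+D*((z-c[2])/D[:,2])[:,None]
E
python3 - <<'E'
from h import *
o=ctrl.get_obs();print(o)
for n in("top","scene"):
    im,d=ctrl.get_image(n);np.save(f"pics/{n}d.npy",d);cv2.imwrite(f"pics/{n}.png",im[:,:,::-1])
    ci=ctrl.camera_info(n);R=np.array(ci["R"]);print(n,-R.T@ci["t"],R[2])
E
```

```text
{'t': 0.0, 'q': array([-1.34400687e+00,  5.33571056e-02,  1.61427202e+00,  4.43424732e-06,
        1.47597174e+00, -1.18946937e-01]), 'dq': array([ 2.28924075e-04, -1.93518743e-03, -3.65355854e-04,  3.17117921e-05,
       -4.55237038e-06, -1.09128038e-03]), 'effort': array([ 2.43202994e-04, -3.93674934e+01, -3.70177960e+01, -8.25106963e-05,
        6.95078226e-03, -1.30167416e-05]), 'tool_pos': array([ 0.21170998, -0.58744686,  0.24877594]), 'tool_rot': array([-3.09279315e+00, -5.40035018e-01,  1.62984431e-04]), 'contact_force': array([-0.47523497, -0.39540192, -0.01897379]), 'wrist_torque': array([-0.01776864, -0.04743823, -0.04956382]), 'grip_force': 0.0, 'opening': 0.08551869505023237}
top [0.36833574 0.02661012 1.30472343] [ 0.19852026 -0.021423   -0.97986262]
scene [ 1.64677804 -0.10306777  1.0754122 ] [-0.71139031  0.08677084 -0.69741999]
```

View pics/top.png

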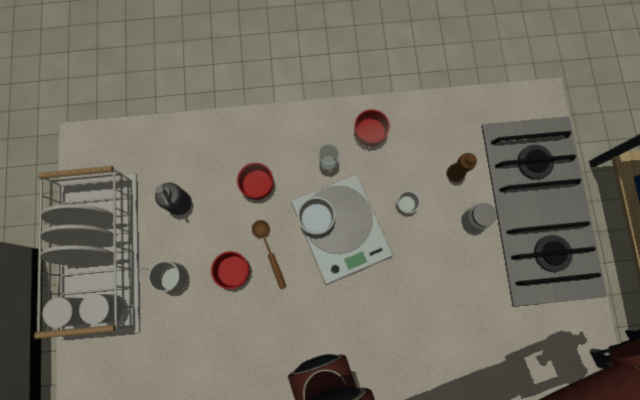

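View pics/scene.png

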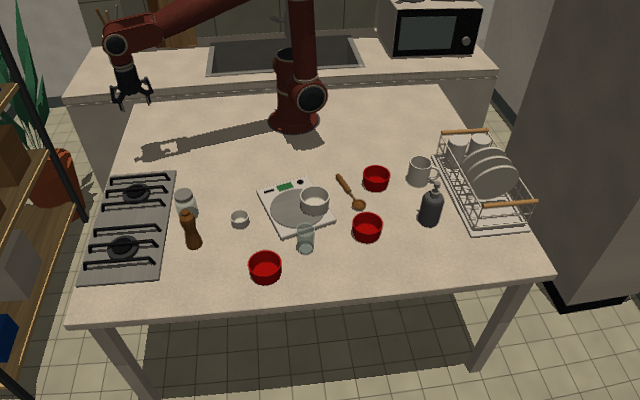

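Top view: the white bowl stands on the pan at (317,217). The pan is at about (340,219), the round eye at (335,269), the bar eye at (376,252) and the green display at (356,260). Things that could be mistaken for the bowl: red bowls at (257,182), (231,271) and (371,127), the ramekin at (407,203), and the mug at (168,277). I choose the white one at (317,217) and check it in a crop.

```bash
python3 - <<'E'
from h import *
im=cv2.imread("pics/top.png")
c=cv2.resize(im[140:300,230:430],None,fx=4,fy=4,interpolation=cv2.INTER_CUBIC)[:600];cv2.imwrite("pics/crop.png",c)
g=cv2.cvtColor(im,cv2.COLOR_BGR2GRAY);hsv=cv2.cvtColor(im,cv2.COLOR_BGR2HSV)
# eyes
m=(g<45).astype(np.uint8);m[:, :320]=0;m[:,395:]=0;m[:240]=0;m[282:]=0
n,l,s,ce=cv2.connectedComponentsWithStats(m)
for i in range(1,n):
    if s[i,4]>8: print("dark",ce[i],s[i],ray("top",ce[i],.026)[0])
m=((hsv[...,0]>45)&(hsv[...,0]<85)&(hsv[...,1]>60)).astype(np.uint8);m[:240]=0;m[280:]=0;m[:,:330]=0;m[:,390:]=0
ys,xs=np.nonzero(m);print("green",xs.mean(),ys.mean(),len(xs),ray("top",(xs.mean(),ys.mean()),.022)[0])
for p in [(317,217),(340,218)]: print(p,im[p[1],p[0]])
for n,uv in dict(tumbler=(329,158),ramekin=(407,203),spoon1=(261,229),spoon2=(281,286),jar=(480,217),red1=(257,182)).items(): print(n,ray("top",uv,.03)[0])
E
```

```text
dark [335.         268.70833333] [333 266   5   6  24] [ 0.44573745 -0.01580012  0.026     ]
green 355.23 260.09 200 [ 0.46359855 -0.07259641  0.022     ]
(317, 217) [157 160 150]
(340, 218) [121 130 131]
tumbler [ 0.75307907 -0.03057224  0.03      ]
ramekin [ 0.60432632 -0.23093235  0.03      ]
spoon1 [0.57151477 0.17322788 0.03      ]
spoon2 [0.414138   0.13149575 0.03      ]
jar [ 0.54604272 -0.42505788  0.03      ]
red1 [0.70367413 0.17482239 0.03      ]
```

View pics/crop.png

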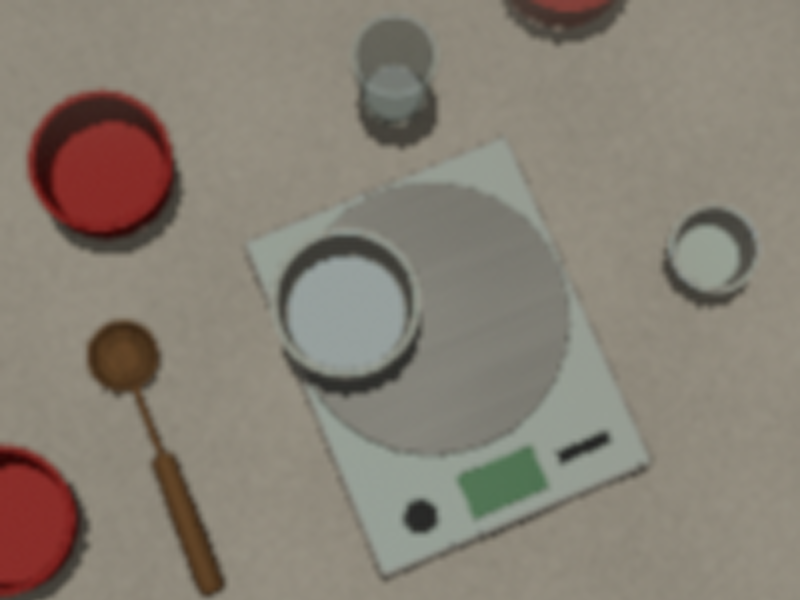

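The crop confirms the choice. The white bowl's rim centre is at crop pixel (349,304), on the left side of the pan, which centres at about (433,319). The round eye is at (421,516) and the bar eye at (584,447). The crop scale is 4 with offset (230,140).

```bash
python3 - <<'E'
from h import *
def P(uv,z): return ray("top",np.array(uv,float).reshape(-1,2)/4+[230-.375,140-.375],z)
c=P([(247,243),(503,138),(650,465),(385,578)],.022);print("corners\n",c)
print("sides",[np.linalg.norm(c[i]-c[(i+1)%4]) for i in range(4)])
fx=(c[0]+c[1]-c[2]-c[3]);fx/=np.linalg.norm(fx);ly=np.array([-fx[1],fx[0],0])
back=(c[0]+c[1])/2;front=(c[2]+c[3])/2;print("yaw",np.degrees(np.arctan2(fx[1],fx[0])))
print("pan from corners",front+(back-front)*.6)
e=P([(421,516)],.026)[0];b=P([(584,447)],.026)[0]
d=e-b;print("eyes",e,b,np.linalg.norm(d),"pan from eyes",(e+b)/2+.122*fx)
pe=P([(570,310),(437,182),(440,456),(535,225),(530,417)],.028);A=np.c_[2*pe[:,:2],np.ones(5)];s=np.linalg.lstsq(A,(pe[:,:2]**2).sum(1),rcond=None)[0];print("pan fit",s[:2],np.sqrt(s[2]+s[:2]@s[:2]))
rm=P([(279,304),(420,304),(349,232),(349,379)],.083);print("rim",rm,rm.mean(0))
pan=s[:2];v=pan-rm.mean(0)[:2];print("bowl->pan",v,np.linalg.norm(v),np.degrees(np.arctan2(v[1],v[0])))
R=cv2.Rodrigues(ctrl.get_obs()["tool_rot"])[0];print(R)
print(ctrl.camera_info("wrist")["T_tool_cam"])
E
```

```text
corners
 [[ 0.64430502  0.08480937  0.022     ]
 [ 0.70162469 -0.09963854  0.022     ]
 [ 0.46508295 -0.17313412  0.022     ]
 [ 0.40768114  0.01251226  0.022     ]]
sides [np.float64(0.19314910108231217), np.float64(0.24769657208024845), np.float64(0.19431816292752488), np.float64(0.24742217860665666)]
yaw 17.125212603939215
pan from corners [ 0.57833173 -0.03657312  0.022     ]
eyes [ 0.44599077 -0.01548967  0.026     ] [ 0.4811958  -0.12967921  0.026     ] 0.11949328810179224 pan from eyes [ 0.58018424 -0.03666021  0.026     ]
pan fit [ 0.5795169  -0.03689958] 0.09498569956605514
rim [[ 0.58853259  0.06466259  0.083     ]
 [ 0.57954923 -0.02709835  0.083     ]
 [ 0.63201511  0.0145229   0.083     ]
 [ 0.5349064   0.02381404  0.083     ]] [0.58375083 0.01897529 0.083     ]
bowl->pan [-0.00423394 -0.05587487] 0.05603505707358906 -94.33332367996982
[[ 9.40818697e-01  3.38910050e-01 -3.97941963e-04]
 [ 3.38910185e-01 -9.40816880e-01  1.86683437e-03]
 [ 2.58298414e-04 -1.89121927e-03 -9.99998178e-01]]
[[ 1.94352694e-04 -9.47772486e-01 -3.18947137e-01  8.19359465e-02]
 [ 9.99999805e-01 -5.14119135e-06  6.24634344e-04  5.92686643e-04]
 [-5.93651014e-04 -3.18947196e-01  9.47772300e-01 -1.23159727e-01]
 [ 0.00000000e+00  0.00000000e+00  0.00000000e+00  1.00000000e+00]]
```

Emit:
jog_arm([
  {"delta_rot":[0,0,-8.25],"linear":[0,0,0],"grip":0.04},
  {"delta_rot":[0,0,-8.25],"linear":[0,0,0],"grip":0.04},
  {"delta_rot":[0,0,-8.25],"linear":[0,0,0],"grip":0.04},
  {"delta_rot":[0,0,-8.25],"linear":[0,0,0],"grip":0.04},
  {"delta_rot":[0,0,-8.25],"linear":[0,0,0],"grip":0.04},
  {"delta_rot":[0,0,-8.25],"linear":[0,0,0],"grip":0.04},
  {"delta_rot":[0,0,-8.25],"linear":[0,0,0],"grip":0.04},
  {"delta_rot":[0,0,-8.25],"linear":[0,0,0],"grip":0.04},
  {"delta_rot":[0,0,0],"linear":[0,0,0],"grip":0.04},
])

```text
t: 1.0
tool_pos: [0.2118, -0.5877, 0.2493]
tool_rot: [-2.301, -2.138, -0.001]
contact_force: [0.2, 0.2, 0.7]
opening: 0.0399
grip_force: 0.0
```

Emit:
jog_arm([
  {"linear":[0.0377,0.0161,0],"delta_rot":[0,0,0],"grip":0.04},
  {"linear":[0.0377,0.0161,0],"delta_rot":[0,0,0],"grip":0.04},
  {"linear":[0.0377,0.0161,0],"delta_rot":[0,0,0],"grip":0.04},
  {"linear":[0.0377,0.0161,0],"delta_rot":[0,0,0],"grip":0.04},
  {"linear":[0.0377,0.0161,0],"delta_rot":[0,0,0],"grip":0.04},
  {"linear":[0.0377,0.0161,0],"delta_rot":[0,0,0],"grip":0.04},
  {"linear":[0.0377,0.0161,0],"delta_rot":[0,0,0],"grip":0.04},
  {"linear":[0.0377,0.0161,0],"delta_rot":[0,0,0],"grip":0.04},
  {"linear":[0.0377,0.0161,0],"delta_rot":[0,0,0],"grip":0.04},
  {"linear":[0.0377,0.0161,0],"delta_rot":[0,0,0],"grip":0.04},
])

```text
t: 2.0
tool_pos: [0.4003, -0.2221, 0.2499]
tool_rot: [2.305, 2.134, 0.0]
contact_force: [0.5, -0.1, -0.2]
opening: 0.0399
grip_force: 0.0
```

Emit:
jog_arm([
  {"linear":[0.0377,0.0161,0],"delta_rot":[0,0,0],"grip":0.04},
  {"linear":[0.0377,0.0161,0],"delta_rot":[0,0,0],"grip":0.04},
  {"linear":[0.0377,0.0161,0],"delta_rot":[0,0,0],"grip":0.04},
  {"linear":[0.0377,0.0161,0],"delta_rot":[0,0,0],"grip":0.04},
  {"linear":[0.0377,0.0161,0],"delta_rot":[0,0,0],"grip":0.04},
  {"linear":[0.0377,0.0161,0],"delta_rot":[0,0,0],"grip":0.04},
  {"linear":[0.0377,0.0161,0],"delta_rot":[0,0,0],"grip":0.04},
  {"linear":[0.0377,0.0161,0],"delta_rot":[0,0,0],"grip":0.04},
  {"linear":[0.0377,0.0161,0],"delta_rot":[0,0,0],"grip":0.04},
  {"linear":[0.0377,0.0161,0],"delta_rot":[0,0,0],"grip":0.04},
])

```text
t: 3.0
tool_pos: [0.5884, 0.1422, 0.2496]
tool_rot: [-2.304, -2.135, 0.001]
contact_force: [1.3, -0.9, -0.3]
opening: 0.04
grip_force: 0.0
```

Emit:
jog_arm([
  {"linear":[0,0,0],"delta_rot":[0,-7.5,0],"grip":0.04},
  {"linear":[0,0,0],"delta_rot":[0,-7.5,0],"grip":0.04},
  {"linear":[0,0,0],"delta_rot":[0,0,0],"grip":0.04},
])

```text
t: 3.3
tool_pos: [0.5876, 0.143, 0.2485]
tool_rot: [2.159, 2.011, -0.287]
contact_force: [0.4, -0.4, 0.1]
opening: 0.04
grip_force: 0.0
```

```bash
python3 - <<'E'
from h import *
o=ctrl.get_obs();im,d=ctrl.get_image("wrist");cv2.imwrite("pics/w1.png",im[:,:,::-1]);np.save("pics/w1o.npy",np.r_[o["tool_pos"],o["tool_rot"]])
print(o["tool_pos"],cv2.Rodrigues(o["tool_rot"])[0].round(3),o["q"].round(2),o["t"])
E
```

```text
[0.58755556 0.14301414 0.24845016] [[ 0.069  0.997 -0.02 ]
 [ 0.963 -0.072 -0.258]
 [-0.259 -0.002 -0.966]] [ 0.22  0.07  1.61 -0.25  1.54  0.31] 3.3
```

View pics/w1.png

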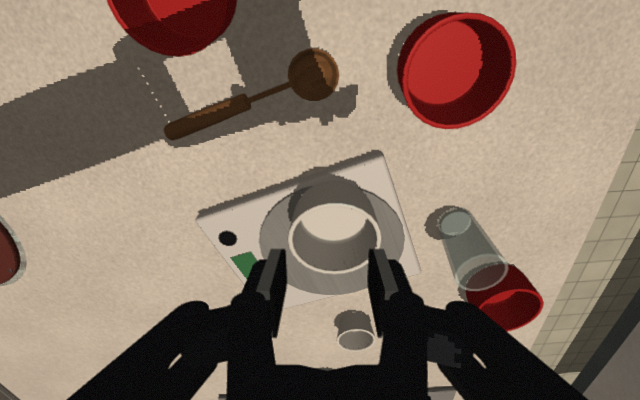

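Wrist view: the bowl's rim centre is at about (336,237), with rim limits 289–383 and 203–272. The fingers lie at its left and right ahead, and the round eye is at (228,238).

```bash
python3 - <<'E'
from h import *
a=np.load("pics/w1o.npy");o=dict(tool_pos=a[:3],tool_rot=a[3:])
r=ray("wrist",[(289,237),(383,237),(336,203),(336,272)],.083,o);print(r,r.mean(0))
print("eye",ray("wrist",[(228,238)],.026,o))
b=np.array([.584,.019]);b2=r.mean(0)[:2];pan=np.array([.5796,-.0369])
R=cv2.Rodrigues(a[3:])[0];y=R[:2,1]
for c in(b,b2,pan): print("lateral tool y of",c,(c-a[:2])@y)
print("down",R.T@[0,0,-1],"push",R.T@np.r_[-R[:2,0]/np.linalg.norm(R[:2,0]),0])
E
```

```text
[[ 0.53961433  0.0323773   0.083     ]
 [ 0.6383852   0.02531149  0.083     ]
 [ 0.59138552  0.07228598  0.083     ]
 [ 0.58607394 -0.02340388  0.083     ]] [0.58886475 0.02664272 0.083     ]
eye [[ 0.44847238 -0.01196638  0.026     ]]
lateral tool y of [0.584 0.019] 0.005321347564174923
lateral tool y of [0.58886475 0.02664272] 0.00962713054983432
lateral tool y of [ 0.5796 -0.0369] 0.004929823182955306
down [0.25921031 0.00183677 0.96581915] push [-9.65820901e-01  4.92957302e-04  2.59209844e-01]
```

Emit:
jog_arm([
  {"linear":[0.0061,0.0007,0.0227],"delta_rot":[0,0,0],"grip":0.04},
  {"linear":[0.0061,0.0007,0.0227],"delta_rot":[0,0,0],"grip":0.04},
  {"linear":[0.0061,0.0007,0.0227],"delta_rot":[0,0,0],"grip":0.04},
  {"linear":[0.0061,0.0007,0.0227],"delta_rot":[0,0,0],"grip":0.04},
  {"linear":[0.0061,0.0007,0.0227],"delta_rot":[0,0,0],"grip":0.04},
  {"linear":[0.0061,0.0007,0.0227],"delta_rot":[0,0,0],"grip":0.04},
  {"linear":[0.0061,0.0007,0.0227],"delta_rot":[0,0,0],"grip":0.04},
  {"linear":[0.0061,0.0007,0.0227],"delta_rot":[0,0,0],"grip":0.04},
  {"linear":[0,0,0],"delta_rot":[0,0,0],"grip":0.04},
])

```text
t: 4.25
tool_pos: [0.5908, 0.1384, 0.0582]
tool_rot: [2.167, 2.008, -0.292]
contact_force: [-0.5, 0.2, -0.9]
opening: 0.0402
grip_force: 0.0
```

Emit:
jog_arm([
  {"linear":[-0.0008,0,-0.0029],"delta_rot":[0,0,0],"grip":0.04},
  {"linear":[-0.0058,0,0.0016],"delta_rot":[0,0,0],"grip":0.04},
  {"linear":[-0.0058,0,0.0016],"delta_rot":[0,0,0],"grip":0.04},
  {"linear":[-0.0058,0,0.0016],"delta_rot":[0,0,0],"grip":0.04},
  {"linear":[-0.0058,0,0.0016],"delta_rot":[0,0,0],"grip":0.04},
  {"linear":[-0.0058,0,0.0016],"delta_rot":[0,0,0],"grip":0.04},
  {"linear":[-0.0058,0,0.0016],"delta_rot":[0,0,0],"grip":0.04},
  {"linear":[-0.0058,0,0.0016],"delta_rot":[0,0,0],"grip":0.04},
  {"linear":[-0.0039,0,0.001],"delta_rot":[0,0,0],"grip":0.04},
  {"linear":[0,0,0],"delta_rot":[0,0,0],"grip":0.04},
])

```text
t: 5.25
tool_pos: [0.5902, 0.0936, 0.0646]
tool_rot: [2.161, 2.008, -0.285]
contact_force: [-0.0, 0.4, -0.1]
opening: 0.0401
grip_force: 0.0
```

Emit:
jog_arm([
  {"linear":[-0.0029,0,0.0008],"delta_rot":[0,0,0],"grip":0.04},
  {"linear":[-0.0029,0,0.0008],"delta_rot":[0,0,0],"grip":0.04},
  {"linear":[-0.0029,0,0.0008],"delta_rot":[0,0,0],"grip":0.04},
  {"linear":[-0.0029,0,0.0008],"delta_rot":[0,0,0],"grip":0.04},
  {"linear":[-0.0029,0,0.0008],"delta_rot":[0,0,0],"grip":0.04},
  {"linear":[-0.0029,0,0.0008],"delta_rot":[0,0,0],"grip":0.04},
  {"linear":[-0.0029,0,0.0008],"delta_rot":[0,0,0],"grip":0.04},
  {"linear":[-0.0029,0,0.0008],"delta_rot":[0,0,0],"grip":0.04},
  {"linear":[-0.0029,0,0.0008],"delta_rot":[0,0,0],"grip":0.04},
])

```text
t: 6.15
tool_pos: [0.5883, 0.0672, 0.0646]
tool_rot: [2.161, 2.009, -0.284]
contact_force: [-0.0, 4.3, 1.0]
opening: 0.0399
grip_force: 1.4
```

```bash
python3 - <<'E'
from h import *
o=ctrl.get_obs();im,d=ctrl.get_image("top");o2=ctrl.get_obs();cv2.imwrite("pics/t2.png",cv2.resize(im[140:300,230:430],None,fx=4,fy=4,interpolation=cv2.INTER_CUBIC)[:600,:,::-1])
for q in(o,o2):print(q["t"],q["tool_pos"],q["contact_force"])
E
```

```text
6.15 [0.58828708 0.06722562 0.06458989] [-0.00822588  4.25070425  1.01249779]
6.2 [0.58822583 0.06667853 0.06460192] [-0.218691    2.41712591  0.44892599]
```

View pics/t2.png

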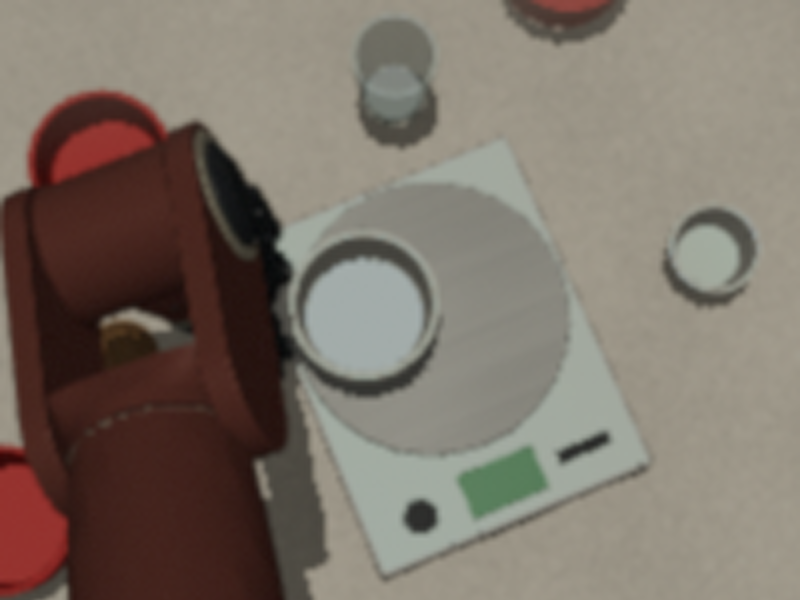

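The bowl's rim centre is now at crop pixel (367,306), about 12 mm nearer the pan centre. The push force is about 4 N and the bowl is sliding cleanly. About 43 mm remain.

Emit:
jog_arm([
  {"linear":[-0.0029,0,0.0008],"delta_rot":[0,0,0],"grip":0.04},
  {"linear":[-0.0029,0,0.0008],"delta_rot":[0,0,0],"grip":0.04},
  {"linear":[-0.0029,0,0.0008],"delta_rot":[0,0,0],"grip":0.04},
  {"linear":[-0.0029,0,0.0008],"delta_rot":[0,0,0],"grip":0.04},
  {"linear":[-0.0029,0,0.0008],"delta_rot":[0,0,0],"grip":0.04},
  {"linear":[-0.0029,0,0.0008],"delta_rot":[0,0,0],"grip":0.04},
  {"linear":[-0.0029,0,0.0008],"delta_rot":[0,0,0],"grip":0.04},
  {"linear":[-0.0029,0,0.0008],"delta_rot":[0,0,0],"grip":0.04},
  {"linear":[-0.0029,0,0.0008],"delta_rot":[0,0,0],"grip":0.04},
  {"linear":[-0.0029,0,0.0008],"delta_rot":[0,0,0],"grip":0.04},
])

```text
t: 7.2
tool_pos: [0.5862, 0.0369, 0.0644]
tool_rot: [2.161, 2.008, -0.284]
contact_force: [0.6, 3.3, 1.6]
opening: 0.0398
grip_force: 1.8
```

Emit:
jog_arm([
  {"linear":[-0.0029,0,0.0008],"delta_rot":[0,0,0],"grip":0.04},
  {"linear":[-0.0029,0,0.0008],"delta_rot":[0,0,0],"grip":0.04},
  {"linear":[-0.0029,0,0.0008],"delta_rot":[0,0,0],"grip":0.04},
  {"linear":[-0.0029,0,0.0008],"delta_rot":[0,0,0],"grip":0.04},
])

```text
t: 7.6
tool_pos: [0.5853, 0.0249, 0.0643]
tool_rot: [2.161, 2.008, -0.284]
contact_force: [-0.1, 3.2, 3.1]
opening: 0.0404
grip_force: 2.0
```

```bash
python3 - <<'E'
from h import *
im,d=ctrl.get_image("top");o=ctrl.get_obs();cv2.imwrite("pics/t3.png",cv2.resize(im[140:300,230:430],None,fx=4,fy=4,interpolation=cv2.INTER_CUBIC)[:600,:,::-1])
print(o["t"],o["tool_pos"],o["contact_force"])
E
```

```text
7.65 [0.58521012 0.02449222 0.0642726 ] [0.77035661 2.46262877 1.66212127]
```

View pics/t3.png

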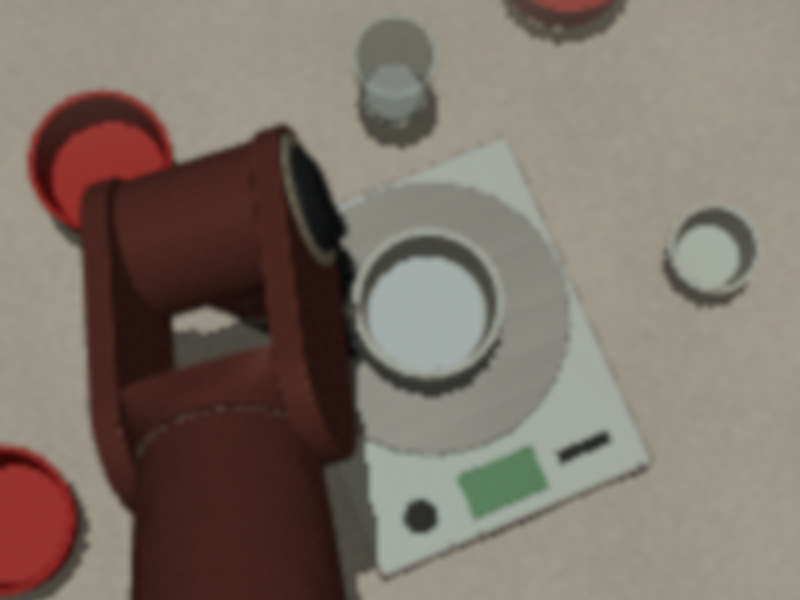

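```bash
python3 - <<'E'
from h import *
P=lambda uv,z: ray("top",np.array(uv,float).reshape(-1,2)/4+[230-.375,140-.375],z)
# rim left 356, right 502, top 229, bottom 380
r=P([(356,304),(502,304),(428,229),(428,380)],.083);print(r,r.mean(0)[:2],"to pan",np.array([.5796,-.0369])-r.mean(0)[:2])
E
```

```text
[[ 0.58362807  0.01455383  0.083     ]
 [ 0.57431894 -0.08048127  0.083     ]
 [ 0.62895825 -0.03749963  0.083     ]
 [ 0.52925642 -0.02712821  0.083     ]] [ 0.57904042 -0.03263882] to pan [ 0.00055958 -0.00426118]
```

The rim centre is at crop pixel (428,304), about 4 mm short of the pan centre. I add a last small nudge, then back off.

Emit:
jog_arm([
  {"linear":[-0.0029,0,0.0008],"delta_rot":[0,0,0],"grip":0.04},
  {"linear":[0,0,0],"delta_rot":[0,0,0],"grip":0.04},
  {"linear":[0.0029,0,-0.0008],"delta_rot":[0,0,0],"grip":0.04},
  {"linear":[0.0097,0,-0.0026],"delta_rot":[0,0,0],"grip":0.04},
  {"linear":[0.0193,0,-0.0052],"delta_rot":[0,0,0],"grip":0.04},
  {"linear":[0.029,0,-0.0078],"delta_rot":[0,0,0],"grip":0.04},
  {"linear":[0.029,0,-0.0078],"delta_rot":[0,0,0],"grip":0.04},
  {"linear":[0,0,0],"delta_rot":[0,0,0],"grip":0.04},
])

```text
t: 8.45
tool_pos: [0.5916, 0.1181, 0.0639]
tool_rot: [2.157, 2.012, -0.284]
contact_force: [0.0, -0.0, 1.7]
opening: 0.04
grip_force: 0.0
```

Emit:
jog_arm([
  {"linear":[-0.006,0,-0.024],"delta_rot":[0,0,0],"grip":0.0},
  {"linear":[-0.006,0,-0.024],"delta_rot":[0,0,0],"grip":0.0},
  {"linear":[-0.006,0,-0.024],"delta_rot":[0,0,0],"grip":0.0},
  {"linear":[-0.006,0,-0.024],"delta_rot":[0,0,0],"grip":0.0},
  {"linear":[0,0,0],"delta_rot":[0,7.5,0],"grip":0.0},
  {"linear":[0,0,0],"delta_rot":[0,7.5,0],"grip":0.0},
  {"linear":[0,0,0],"delta_rot":[0,0,0],"grip":0.0},
])

```text
t: 9.15
tool_pos: [0.5918, 0.1142, 0.1635]
tool_rot: [2.304, 2.134, -0.001]
contact_force: [0.2, 1.0, 0.2]
opening: -0.0001
grip_force: 0.0
```

```bash
python3 - <<'E'
from h import *
im,d=ctrl.get_image("top");o=ctrl.get_obs();cv2.imwrite("pics/t4.png",cv2.resize(im[140:300,230:430],None,fx=4,fy=4,interpolation=cv2.INTER_CUBIC)[:600,:,::-1])
R=cv2.Rodrigues(o["tool_rot"])[0]
print(o["t"],o["tool_pos"],R.round(3),o["contact_force"],o["opening"])
t=np.array([.447,-.0145,.135]);print("to above eye, tool axes",R.T@(t-o["tool_pos"]))
E
```

```text
9.2 [0.59154906 0.11492486 0.16298628] [[ 0.076  0.997 -0.001]
 [ 0.997 -0.076 -0.003]
 [-0.003 -0.001 -1.   ]] [ 1.0360635   0.00883808 -0.01497613] -7.841703807886399e-05
to above eye, tool axes [-0.13993967 -0.13429562  0.02846105]
```

View pics/t4.png

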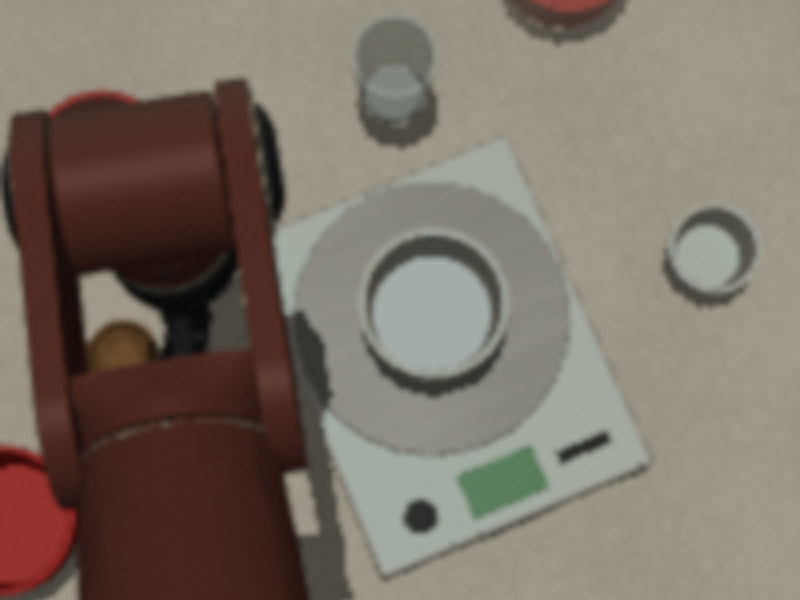

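The bowl's rim centre is now at crop pixel (433,305), within about 1–2 mm of the pan centre at (433,319 at pan height), and the hand is clear. Next I go to the round eye at (421,516).

Emit:
jog_arm([
  {"linear":[-0.014,-0.0134,0],"delta_rot":[0,0,0],"grip":0.0},
  {"linear":[-0.014,-0.0134,0],"delta_rot":[0,0,0],"grip":0.0},
  {"linear":[-0.014,-0.0134,0],"delta_rot":[0,0,0],"grip":0.0},
  {"linear":[-0.014,-0.0134,0],"delta_rot":[0,0,0],"grip":0.0},
  {"linear":[-0.014,-0.0134,0],"delta_rot":[0,0,0],"grip":0.0},
  {"linear":[-0.014,-0.0134,0],"delta_rot":[0,0,0],"grip":0.0},
  {"linear":[-0.014,-0.0134,0],"delta_rot":[0,0,0],"grip":0.0},
  {"linear":[-0.014,-0.0134,0],"delta_rot":[0,0,0],"grip":0.0},
  {"linear":[-0.014,-0.0134,0],"delta_rot":[0,0,0],"grip":0.0},
  {"linear":[-0.014,-0.0134,0],"delta_rot":[0,0,0],"grip":0.0},
])

```text
t: 10.2
tool_pos: [0.4469, -0.0133, 0.1625]
tool_rot: [-2.3, -2.14, 0.006]
contact_force: [0.1, -0.5, -1.1]
opening: 0.0001
grip_force: 0.0
```

Emit:
jog_arm([
  {"linear":[0,0,0.0155],"delta_rot":[0,0,0],"grip":0.0},
  {"linear":[0,0,0.0155],"delta_rot":[0,0,0],"grip":0.0},
  {"linear":[0,0,0.0155],"delta_rot":[0,0,0],"grip":0.0},
  {"linear":[0,0,0.0155],"delta_rot":[0,0,0],"grip":0.0},
  {"linear":[0,0,0.0155],"delta_rot":[0,0,0],"grip":0.0},
  {"linear":[0,0,0.0135],"delta_rot":[0,0,0],"grip":0.0},
  {"linear":[0,0,0],"delta_rot":[0,0,0],"grip":0.0},
])

```text
t: 10.9
tool_pos: [0.4461, -0.0125, 0.0696]
tool_rot: [-2.297, -2.137, 0.007]
contact_force: [0.5, -0.0, 0.1]
opening: 0.0002
grip_force: 0.0
```

```bash
python3 - <<'E'
from h import *
o=ctrl.get_obs();im,d=ctrl.get_image("wrist");cv2.imwrite("pics/w5.png",im[:,:,::-1])
print(o["tool_pos"],cv2.Rodrigues(o["tool_rot"])[0].round(3),o["contact_force"])
g=cv2.cvtColor(im,cv2.COLOR_RGB2GRAY)
ci=ctrl.camera_info("wrist")
R=cv2.Rodrigues(o["tool_rot"])[0];T=np.array(ci["T_tool_cam"]);Ti=np.linalg.inv(T)
for w in([.447,-.0145,.026],o["tool_pos"]+R@[0,0,.019]):
    p=R.T@(np.array(w)-o["tool_pos"]);print(cv2.projectPoints(p.reshape(1,3),cv2.Rodrigues(Ti[:3,:3])[0],Ti[:3,3],np.array(ci["camera_matrix"]),np.array(ci["distortion"]))[0].ravel())
E
```

```text
[ 0.44606917 -0.01249187  0.06963774] [[ 0.072  0.997 -0.006]
 [ 0.997 -0.072 -0.   ]
 [-0.001 -0.006 -1.   ]] [ 0.46340827 -0.0007468   0.13236609]
[329.04781265 243.54895632]
[326.75704858 262.59329113]
```

View pics/w5.png

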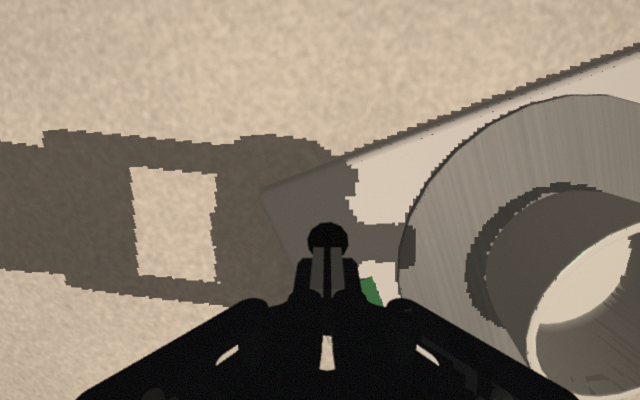

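The wrist view shows the round eye at about (328,240), directly beyond the fingertips, matching the predicted (329,243). Now I dwell for two seconds.

Emit:
jog_arm([
  {"linear":[0,0,0],"delta_rot":[0,0,0],"grip":0},
  {"linear":[0,0,0],"delta_rot":[0,0,0],"grip":0},
  {"linear":[0,0,0],"delta_rot":[0,0,0],"grip":0},
  {"linear":[0,0,0],"delta_rot":[0,0,0],"grip":0},
  {"linear":[0,0,0],"delta_rot":[0,0,0],"grip":0},
  {"linear":[0,0,0],"delta_rot":[0,0,0],"grip":0},
  {"linear":[0,0,0],"delta_rot":[0,0,0],"grip":0},
  {"linear":[0,0,0],"delta_rot":[0,0,0],"grip":0},
  {"linear":[0,0,0],"delta_rot":[0,0,0],"grip":0},
  {"linear":[0,0,0],"delta_rot":[0,0,0],"grip":0},
])

```text
t: 11.95
tool_pos: [0.448, -0.0132, 0.0722]
tool_rot: [-2.301, -2.139, 0.0]
contact_force: [-0.8, -0.4, -1.0]
opening: 0.0001
grip_force: 0.0
```

Emit:
jog_arm([
  {"linear":[0,0,0],"delta_rot":[0,0,0],"grip":0},
  {"linear":[0,0,0],"delta_rot":[0,0,0],"grip":0},
  {"linear":[0,0,0],"delta_rot":[0,0,0],"grip":0},
  {"linear":[0,0,0],"delta_rot":[0,0,0],"grip":0},
  {"linear":[0,0,0],"delta_rot":[0,0,0],"grip":0},
  {"linear":[0,0,0],"delta_rot":[0,0,0],"grip":0},
  {"linear":[0,0,0],"delta_rot":[0,0,0],"grip":0},
  {"linear":[0,0,0],"delta_rot":[0,0,0],"grip":0},
  {"linear":[0,0,0],"delta_rot":[0,0,0],"grip":0},
  {"linear":[0,0,0],"delta_rot":[0,0,0],"grip":0},
])

```text
t: 12.95
tool_pos: [0.4481, -0.0131, 0.0722]
tool_rot: [-2.301, -2.139, -0.0]
contact_force: [0.6, 0.1, -0.1]
opening: 0.0002
grip_force: 0.0
```

Emit:
jog_arm([
  {"linear":[0,0,0],"delta_rot":[0,0,0],"grip":0},
  {"linear":[0,0,0],"delta_rot":[0,0,0],"grip":0},
  {"linear":[0,0,0],"delta_rot":[0,0,0],"grip":0},
])

```text
t: 13.25
tool_pos: [0.4481, -0.0132, 0.0722]
tool_rot: [2.301, 2.139, 0.0]
contact_force: [-0.1, 0.0, -0.4]
opening: 0.0002
grip_force: 0.0
```

```bash
python3 -c "
from station import ctrl
print(ctrl.finish_job())"
```

```text
the job is handed in; nothing more can be done
None
```

I nudged the white bowl to within about 2 mm of the pan's centre by my camera measurement, held the fingertips about 27 mm above the round eye for over two seconds, and handed the job in at about 13 s; no verdict came back.

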